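# Lay the locker fobs in their trays, button up and tab in the slot

## Task

Lay each parcel locker fob down flat in the tray whose end blocks have its colour, button face up, with its key-ring tab in the slot between those coloured blocks and the fob fully down on the tray's floor. The yellow fob stands on its edge, so it must be turned over onto its plain back. Leave the padlock, door stop and jar where they are.

Things in the scene. Friction and masses are not known exactly. Their poses are not given: they have to be found in the camera images.
- fob_green: green locker fob, 45 g (sizes in mm): shell 52 (x) by 34 (y) by 18 thick (z); at the +x end a green key-ring tab 14 wide, 10 thick, at mid-thickness, standing 14 out. Origin: middle of the shell. +z points out of the button face (black button in a white ring); the other face is plain. It starts lying flat with the button face up. Any yaw.
- fob_green_button (a point): centre of the green fob's button face, 9 mm from its origin along +z
- fob_green_tab (a point): outer end of the green fob's key-ring tab, 40 mm from its origin along +x
- tray_green: fixed tray for one fob (mm): 82 by 54, floor 4 thick, rims to 14 above the shelf. Origin: underside, below the seat's middle; z up. Seat for the shell: x, y within 29, 21. At +x two green blocks (x 29 to 47) leave a slot for the tab, y within 11; a grey rim closes -x (-35 to -29). Long sides open for fingers, x within 20. A fob laid properly has its origin 13 above the shelf.
- fob_yellow: yellow locker fob, 45 g (sizes in mm): shell 52 (x) by 34 (y) by 18 thick (z); at the +x end a yellow key-ring tab 14 wide, 10 thick, at mid-thickness, standing 14 out. Origin: middle of the shell. +z points out of the button face (black button in a white ring); the other face is plain. It starts standing on one long narrow edge on the shelf, so its button face looks sideways. Any yaw.
- fob_yellow_button (a point): centre of the yellow fob's button face, 9 mm from its origin along +z
- fob_yellow_tab (a point): outer end of the yellow fob's key-ring tab, 40 mm from its origin along +x
- tray_yellow: fixed tray for one fob (mm): 82 by 54, floor 4 thick, rims to 14 above the shelf. Origin: underside, below the seat's middle; z up. Seat for the shell: x, y within 29, 21. At +x two yellow blocks (x 29 to 47) leave a slot for the tab, y within 11; a grey rim closes -x (-35 to -29). Long sides open for fingers, x within 20. A fob laid properly has its origin 13 above the shelf.
- padlock: steel padlock lying flat with a small brass key in it, 50 wide, 26 high, about 115 mm long; origin under the middle of its body; bystander
- door_stop: blue silicone wedge door stop, 100 long, 42 wide, 30 mm high; origin under its middle; bystander
- jar: clear glass jar with clip-on lid, 80 across, 105 mm high; origin under its middle; bystander
Mind the look-alikes: they are no part of the job. What is shaped like the tray_yellow but orange or turquoise is not meant. What is shaped like the fob_yellow but grey is not meant.

How it is judged:
At the end, for the whole second after the job is handed in: each fob lies at rest in the tray of its colour: button face up, level within 0.12 rad, on the floor (origin less than 16.5 mm above the tray's underside), centre within 8 mm of the seat's middle in x and y, tab end more than 25 mm from the seat's middle towards the slot (x of fob_green in the frame of tray_green between -0.008 and 0.008 m and y of fob_green in the frame of tray_green between -0.008 and 0.008 m and z of fob_green in the frame of tray_green below 0.0165 m and x of fob_green_tab in the frame of tray_green above 0.025 m and z of fob_green_button in the frame of tray_green above 0.018 m and angle between the z axis of fob_green and the z axis of tray_green, either way round below 0.12 rad and linear speed of each of fob_green, fob_yellow below 0.02 m/s and x of fob_yellow in the frame of tray_yellow between -0.008 and 0.008 m and y of fob_yellow in the frame of tray_yellow between -0.008 and 0.008 m and z of fob_yellow in the frame of tray_yellow below 0.0165 m and x of fob_yellow_tab in the frame of tray_yellow above 0.025 m and z of fob_yellow_button in the frame of tray_yellow above 0.018 m and angle between the z axis of fob_yellow and the z axis of tray_yellow, either way round below 0.12 rad); the robot touches nothing.
It fails at once if the padlock is pushed more than 30 mm from its place (distance of padlock from where it was at the start of the episode above 0.03 m).
It fails at once if the door stop is pushed more than 30 mm from its place (distance of door_stop from where it was at the start of the episode above 0.03 m).
It fails at once if the jar is pushed more than 30 mm from its place (distance of jar from where it was at the start of the episode above 0.03 m).
It also fails if it takes over 72 s, if anything falls off the work surface, if the arm or the gripper's body presses on something with over 40 N, if the wrist force passes 120 N, or if a joint passes its speed limit or range.

## Robot

A 6-joint arm with a two-finger parallel gripper is mounted at the origin on the work surface. World frame = base frame: x ahead of the robot, y to its left, z up, the work surface at z = 0. Lengths are in m, angles in rad, forces in N, time in s.
With the tool pointing down it reaches from about 0.325 to 0.9 m from the base axis. Payload 6.1 kg.
Tool frame: the origin (TCP) lies midway between the tips of the shut fingers; the grasp point (between the pads) lies 19 mm behind it; z points along the fingers, y is the line along which they close (so a half turn about z gives the same grasp; the last joint's range is limited). The gripper opens to 85 mm and grips with 20 to 120 N. Pads are 22 mm wide; open, the fingers measure 114 mm over their backs; the gripper's body (76 mm by 85 mm) begins 54 mm behind the grasp point. The pads swing forward as they close: fully open they stand 13 mm farther back than shut.
Start: joints at [1.091, 0.22, 1.526, -0, 1.395, -0.126], TCP at [0.217, 0.586, 0.231] pointing down, gripper open.
Joint ranges: [-2.98, 2.98], [-0.91, 2.08], [0.09, 2.57], [-1.24, 4.39], [0.2, 2.65], [-2.68, 2.68]. Speed limits (rad/s): [2.57, 2.57, 3.01, 3.14, 3.14, 3.14].

## Interface

Orientations are given as [roll, pitch, yaw] about the fixed x, y, z axes, in that order (R = Rz(yaw) Ry(pitch) Rx(roll)).
In Python, from plant import movep, move_l, set_joints, gripper_to, hold, inverse_kinematics, observe, get_image, get_calibration, Unreachable, job_done gives the robot as it stands. Calls block until the motion is done:
- movep(position, orientation): joint-space move of the TCP to a pose.
- move_l(position, feed=0.15, rotation=None, max_force=None): straight line of the TCP; rotation=None keeps the orientation; feed is the mean speed in m/s. With max_force (N) it stops when the force on the tool has changed by that much, and returns True; else False.
- set_joints(angles): joint-space move.
- gripper_to(opening, f_grip=None): finger opening in m; f_grip is the grip in N (None keeps the last); returns when the fingers have stopped.
- hold(seconds).
- inverse_kinematics(position, orientation): joint angles nearest the present ones, or None.
- observe(): the state.
- get_image(name): name is "scene" or "top" or "wrist"; returns (picture, depth): 384x512x3 uint8, red, green, blue; 384x512 float32, m along the optical axis (not along the pixel's ray), 0 where there is no reading.
- get_calibration(name): a dict with "intrinsics" (3x3 intrinsics, pixels), "dist_coeffs" ([k1, k2, p1, p2, k3] as OpenCV has them; the pictures are not rectified), "world_from_camera" (4x4, takes a point from camera to world coordinates). Camera axes: x right, y down, z forward; pixel columns grow to the right and rows downward; lengths in m; the calibration is good to about 2 mm. A picture is of the moment at which its call begins: read the wrist's pose just before it. get_calibration takes no time and is no camera call; for the wrist camera it gives the pose at the moment of the call.
A pose or a line that the arm cannot do raises Unreachable and nothing moves.
- job_done(): hands the job in; it is judged then, once.
The state is a dict: "time_s": time; "q": joint angles; "joint_velocities": joint speeds; "joint_torque": joint torques, N m; "eef_pos": TCP position; "tcp_rot": TCP orientation; "ft_force": force on the tool from outside, world axes, zero at the start; "torque": the same for the moment, N m; "opening": finger opening in m; "grasp_force": force on a finger pad.
Only numpy, scipy, OpenCV 4.12 (cv2) and the standard library are available. Lean on these libraries where they do the work, as an engineer would, in place of code of your own. Each camera call takes 0.05 s, during which the arm holds its last target. There are 200 camera calls.

## Working session

There is one attempt and no reset: what is moved stays moved. The work goes in short steps, each a Python script; the robot and the scene stay as the last script left them, time stands still between calls to the robot, and variables do not carry over. Pictures are saved under pics/ and viewed, at most 10 in all, crops included, and the job is handed in when it is done.

```bash
mkdir -p pics
cat > h.py <<'E'
import numpy as np,cv2
from plant import *
def save(n,f):
    p,d=get_image(n);c=get_calibration(n)
    cv2.imwrite(f'pics/{f}.png',p[...,::-1]);np.savez(f'{f}.npz',p=p,d=d,K=c['intrinsics'],D=c['dist_coeffs'],T=c['world_from_camera'])
def load(f): return dict(np.load(f+'.npz'))
def ray(s,uv,z):
    n=cv2.undistortPoints(np.array(uv,float).reshape(-1,1,2),s['K'],s['D']).reshape(-1,2)
    r=np.c_[n,np.ones(len(n))]@s['T'][:3,:3].T;o=s['T'][:3,3]
    return o+r*((z-o[2])/r[:,2])[:,None]
def cloud(s):
    h,w=s['d'].shape;v,u=np.mgrid[:h,:w]
    n=cv2.undistortPoints(np.stack([u,v],-1).reshape(-1,1,2).astype(float),s['K'],s['D']).reshape(-1,2)
    P=np.c_[n,np.ones(len(n))]*s['d'].reshape(-1,1)
    return (P@s['T'][:3,:3].T+s['T'][:3,3]).reshape(h,w,3)
E
python3 - <<'E'
from h import *
save('top','top1');save('scene','scene1')
for f in('top1','scene1'): print(load(f)['T'].round(3).tolist())
s=load('top1');print(ray(s,[[0,0],[511,0],[511,383],[0,383]],0).round(3))
a=cv2.imread('pics/top1.png');cv2.imwrite('pics/top1b.png',cv2.resize(a,(800,600)))
E
```

```text
[[-0.02, -0.996, 0.082, 0.513], [-1.0, 0.018, -0.023, 0.053], [0.022, -0.083, -0.996, 0.976], [0.0, 0.0, 0.0, 1.0]]
[[0.483, 0.624, -0.614, 1.177], [0.875, -0.331, 0.353, -0.302], [0.017, -0.708, -0.706, 0.713], [0.0, 0.0, 0.0, 1.0]]
[[ 1.208  0.822 -0.   ]
 [ 1.2   -0.813 -0.   ]
 [ 0.01  -0.71   0.   ]
 [ 0.055  0.772  0.   ]]
```

View pics/top1b.png

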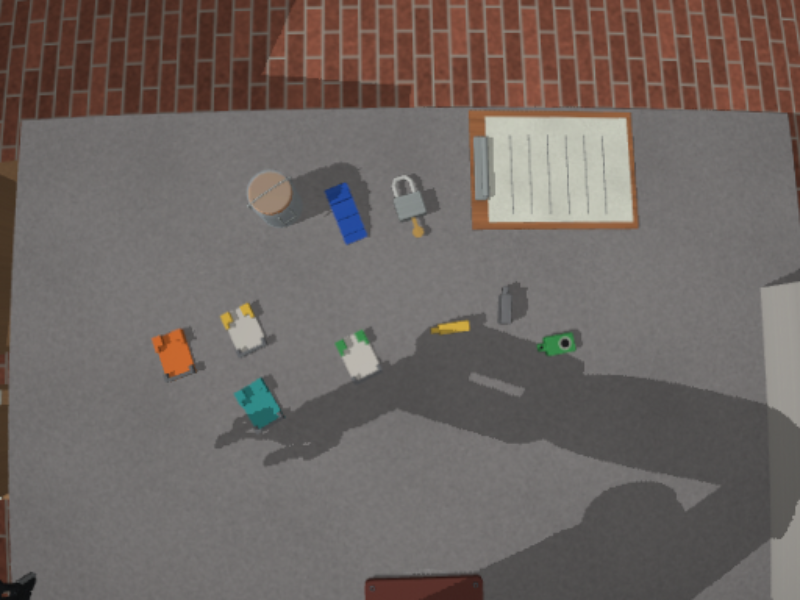

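View pics/scene1.png

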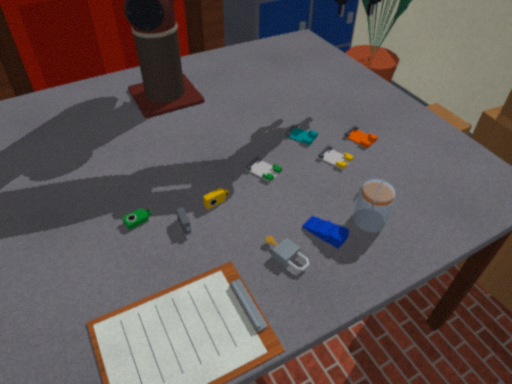

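The top view (800x600 px) shows these candidates:
- **Fobs:** green fob at (560,343). Yellow fob on edge at (452,327). Grey look-alike fob at (505,305).
- **Trays:** green-block tray at (358,355) and yellow-block tray at (243,328). Orange tray at (175,352) and turquoise tray at (258,402) are look-alikes.

By the description I choose the green and yellow fobs and the trays with green and yellow blocks. In the scene view the yellow button faces away from the robot, near (212,202).

Next I take close wrist views.

Run:
```python
from h import *
s=load('top1')
P=ray(s,np.array([[560,343],[452,327],[505,305],[358,355],[243,328]])*.64,0.01);print(P.round(3))
o=observe();c=get_calibration('wrist');print(o['eef_pos'],o['tcp_rot'],o['time_s']);print(np.round(c['world_from_camera'],3).tolist(),c['intrinsics'])
import numpy as np
from scipy.spatial.transform import Rotation as R
Rt=R.from_euler('xyz',o['tcp_rot']).as_matrix();T=np.array(c['world_from_camera'])
print('cam in tcp',(Rt.T@(T[:3,3]-o['eef_pos'])).round(3),(Rt.T@T[:3,:3]).round(3).tolist())
```

```text
[[ 0.506 -0.253  0.01 ]
 [ 0.538 -0.06   0.01 ]
 [ 0.576 -0.156  0.01 ]
 [ 0.493  0.106  0.01 ]
 [ 0.544  0.308  0.01 ]]
[0.21628546 0.58580878 0.23030226] [-3.13984009e+00 -2.26636117e-04  2.78780048e+00] 0.1
[[0.345, 0.899, 0.27, 0.149], [0.938, -0.33, -0.102, 0.613], [-0.003, 0.289, -0.957, 0.373], [0.0, 0.0, 0.0, 1.0]] [[313.6620888   0.        258.5135433]
 [  0.        313.6620888 191.5683776]
 [  0.          0.          1.       ]]
cam in tcp [ 0.073  0.001 -0.143] [[0.001, -0.957, -0.289], [1.0, 0.001, -0.0], [0.001, -0.289, 0.957]]
```

Run:
```python
from h import *
movep([.52,.2,.2],[np.pi,0,np.pi]);save('wrist','w_tray')
movep([.53,-.15,.2],[np.pi,0,np.pi]);save('wrist','w_fob')
print(observe()['time_s'],observe()['q'])
a=cv2.imread('pics/w_tray.png');b=cv2.imread('pics/w_fob.png')
cv2.imwrite('pics/both.png',cv2.resize(np.vstack([a,b]),(450,600)) if 0 else np.vstack([a[80:380],b[80:380]]))
```

```text
3.3083 [-4.16867083e-01  6.80930104e-02  1.75574903e+00  4.30688380e-04
  1.31781554e+00 -1.98936051e+00]
```

View pics/both.png

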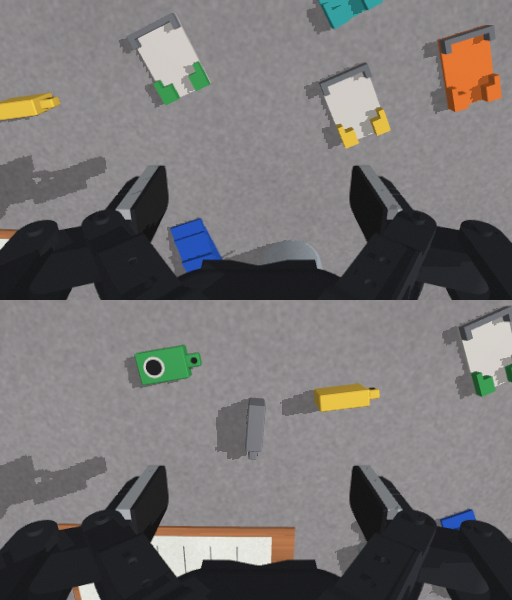

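The top panel of this image shows the green tray at (172,60) and the yellow tray at (355,105). The bottom panel shows the green fob button up at (165,365) with its tab to the right. The yellow fob stands on edge at (347,398), tab right, and the scene view puts its button on the far (+x) side. The grey look-alike is at (256,428).

Now I measure poses.

```bash
cat > meas.py <<'E'
from h import *
HUE={'green':(45,85),'yellow':(20,32)}
def cm(s,c,v=60):
    h=cv2.cvtColor(s['p'],cv2.COLOR_RGB2HSV);a,b=HUE[c]
    return (h[...,0]>=a)&(h[...,0]<=b)&(h[...,1]>110)&(h[...,2]>v)
def near(C,p,r): return np.linalg.norm(C[...,:2]-np.array(p)[:2],axis=-1)<r
def rect(P):
    (c,w,a)=cv2.minAreaRect((P[:,:2]*1000).astype(np.float32))
    if w[0]<w[1]: w=w[::-1];a+=90
    return np.array(c)/1000,np.array(w),np.deg2rad(a)
def tray(s,c,p):
    C=cloud(s);N=near(C,p,.07);B=C[N&cm(s,c)&(C[...,2]>.011)]
    hsv=cv2.cvtColor(s['p'],cv2.COLOR_RGB2HSV)
    G=C[N&(hsv[...,1]<70)&(C[...,2]>.0115)&(C[...,2]<.02)]
    _,lab,cc=cv2.kmeans(B[:,:2].astype(np.float32),2,None,(3,50,1e-6),5,cv2.KMEANS_PP_CENTERS)
    b=cc.mean(0);g=np.median(G[:,:2],0);x=(b-g)/np.linalg.norm(b-g)
    print(c,'tray n',len(B),len(G),'base',np.linalg.norm(b-g).round(4),'blocks',np.linalg.norm(cc[0]-cc[1]).round(4),'dot',((cc[0]-cc[1])@x).round(4))
    return g+x*(.032+ (np.linalg.norm(b-g)-.070)/2),np.arctan2(x[1],x[0])
def fob(s,c,p,zmin):
    C=cloud(s);N=near(C,p,.06);m=cm(s,c)&N
    T=C[N&(C[...,2]>zmin)&(C[...,2]<zmin+.012)&cv2.dilate(m.astype(np.uint8),np.ones((3,3))).astype(bool)]
    A=C[m]; ctr,w,a=rect(T);x=np.array([np.cos(a),np.sin(a)])
    d=(A[:,:2]-ctr)@x
    if d.max()<-d.min(): x=-x
    print(c,'fob size',w,'ext',d.min().round(4),d.max().round(4),'ztop',np.median(T[:,2]).round(4))
    return ctr,np.arctan2(x[1],x[0])
E
python3 - <<'E'
from meas import *
t=load('w_tray');f=load('w_fob')
print(tray(t,'green',[.493,.106]),tray(t,'yellow',[.544,.308]))
print(fob(f,'green',[.506,-.253],.0155),fob(f,'yellow',[.538,-.06],.029))
E
```

```text
green tray n 589 471 base 0.0665 blocks 0.0397 dot -0.0001
yellow tray n 549 412 base 0.0669 blocks 0.0393 dot 0.0008
(array([0.48429036, 0.10442013]), np.float64(0.42605078827216636)) (array([0.53483991, 0.30587608]), np.float64(0.41140605909667416))
green fob size [53.45001221 34.13613892] ext -0.0261 0.0393 ztop 0.018
yellow fob size [51.22754288 18.52580452] ext -0.0256 0.0488 ztop 0.0337
(array([ 0.50615228, -0.24878036]), np.float64(1.751044545496451)) (array([ 0.53915833, -0.06056776]), np.float64(1.7030127874059473))
```

Run:
```python
from meas import *
s=load('w_tray');C=cloud(s);hsv=cv2.cvtColor(s['p'],cv2.COLOR_RGB2HSV)
for c,p in(('green',[.493,.106]),('yellow',[.544,.308])):
    ctr,a=tray(s,c,p);R=np.array([[np.cos(a),-np.sin(a)],[np.sin(a),np.cos(a)]])
    N=near(C,ctr,.07)
    for n,m in(('block',cm(s,c)),('rim',(hsv[...,1]<70))):
        Q=(C[N&m&(C[...,2]>.0115)&(C[...,2]<.02)][:,:2]-ctr)@R*1000
        print(n,np.percentile(Q,[1,5,25,50,75,95,99],axis=0).T.round(1).tolist())
    W=(C[N&(hsv[...,1]<40)&(hsv[...,2]>170)][:,:2]-ctr)@R*1000
    print('white',np.percentile(W,[1,5,50,95,99],axis=0).T.round(1).tolist())
    for ang in(0,):
        Q=C[N&(C[...,2]>.0115)&(C[...,2]<.02)];r=rect(Q);print(r)
```

```text
green tray n 589 471 base 0.0665 blocks 0.0397 dot -0.0001
block [[21.7, 23.6, 31.5, 36.6, 42.0, 46.3, 47.2], [-26.8, -25.8, -20.7, 11.2, 20.6, 25.7, 26.5]]
rim [[-34.0, -33.5, -31.8, -29.6, -26.8, -19.6, 23.8], [-28.2, -26.9, -18.6, 0.1, 18.1, 25.2, 26.1]]
white [[-26.9, -23.1, 2.4, 41.5, 47.3], [-27.1, -23.8, -2.5, 25.1, 35.6]]
(array([0.49088165, 0.1063464 ]), array([81.9091568 , 55.14208221]), np.float64(0.4356353637413086))
yellow tray n 549 412 base 0.0669 blocks 0.0393 dot 0.0008
block [[20.9, 23.0, 31.4, 36.9, 42.5, 47.3, 48.2], [-26.4, -25.4, -19.6, 11.7, 20.9, 25.8, 27.0]]
rim [[-34.3, -33.9, -32.4, -30.1, -27.9, -20.8, -19.0], [-27.2, -26.0, -17.8, -0.1, 17.6, 24.8, 26.1]]
white [[-23.6, -20.2, 2.7, 31.2, 46.0], [-26.1, -23.2, -1.9, 23.2, 26.2]]
(array([0.54143762, 0.308754  ]), array([83.42288971, 54.10006332]), np.float64(0.4253792640673045))
```

Run:
```python
from meas import *
f0=np.array([.5392,-.0606]);a=1.703;n=np.array([np.sin(a),-np.cos(a)])
gripper_to(0)
O=[np.pi,0,a]
movep([*(f0+n*.05),.10],O);move_l([*(f0+n*.05),.027],.15)
print(move_l([*(f0+n*.003),.027],.05,max_force=15),observe()['eef_pos'],observe()['ft_force'])
move_l([*(f0+n*.03),.027],.15)
move_l([*(f0+n*.03),.2],.2)
movep([.51,-.13,.22],[np.pi,0,np.pi]);gripper_to(.085)
save('wrist','w2');print(observe()['time_s'])
```

```text
False [ 0.54250283 -0.06025554  0.02712138] [-0.15848335  0.57378295  0.06175599]
10.8583
```

View pics/w2.png

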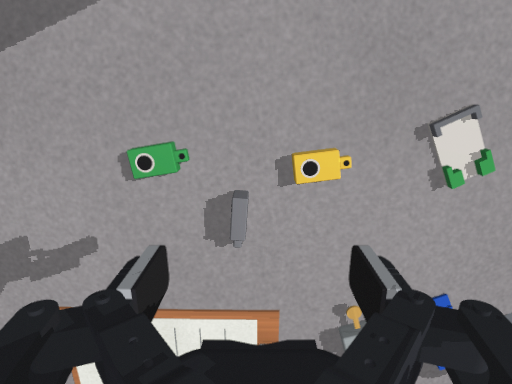

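The yellow fob now lies flat, button up, at (318,167) with its tab to the right. The green fob is unchanged at (153,160). Next I pick and place the green one.

```bash
cat > pp.py <<'E'
from meas import *
TR={'green':(np.array([.4849,.1041]),.43),'yellow':(np.array([.5354,.3061]),.418)}
def pick(c,a,yaw):
    O=[np.pi,0,yaw]
    gripper_to(.06);movep([*c,.09],O)
    print('touch',move_l([*c,.004],.1,max_force=10),observe()['eef_pos'])
    gripper_to(.02,f_grip=30)
    move_l([*c,.09],.15);o=observe();print('held',o['opening'],o['grasp_force'],o['time_s'])
def place(c,yaw):
    O=[np.pi,0,yaw]
    movep([*c,.09],O);move_l([*c,.03],.12)
    print('touch',move_l([*c,.0085],.03,max_force=6),observe()['eef_pos'],observe()['opening'])
    gripper_to(.046);hold(.2);move_l([*c,.12],.15)
E
python3 - <<'E'
from pp import *
s=load('w2')
g=fob(s,'green',[.506,-.25],.0155);y=fob(s,'yellow',[.51,-.06],.0155);print(g,y)
c,a=g
pick(c,a,a);tc,ta=TR['green']
place(tc,ta);print(observe()['time_s'])
c=tc
movep([.49,.06,.2],[np.pi,0,np.pi]);save('wrist','w3')
print(fob(load('w3'),'green',tc,.019),observe()['time_s'])
E
```

```text
green fob size [64.01363373 34.4478302 ] ext -0.0314 0.0336 ztop 0.0179
yellow fob size [54.99692154 34.19355774] ext -0.0276 0.0382 ztop 0.0178
(array([ 0.50486188, -0.24356398]), np.float64(1.7282628169122338)) (array([ 0.5124386 , -0.06215372]), np.float64(1.6967808572971075))
touch False [ 0.50546789 -0.2439417   0.00470002]
held 0.03312433749241257 30.818803310394287 14.4417
touch True [0.48597579 0.10439111 0.01720871] 0.033469352816416775
18.6
green fob size [53.62631989 34.11833954] ext -0.0268 0.0505 ztop 0.0256
(array([0.48206128, 0.10298787]), np.float64(0.4295413853769348)) 21.0333
```

View pics/w3.png

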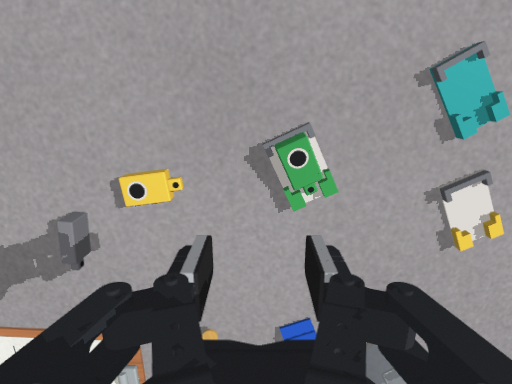

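The green fob was gripped about 5 mm off, because the tab got into the shell rectangle. It now rests at (300,165) against the rear rim and is not fully down. I'll fix the measurement by leaving out the tab strip, then regrasp and shift it.

```bash
cat >> pp.py <<'E'
def fob2(s,c,p,zmin):
    ctr,a=fob(s,c,p,zmin);C=cloud(s);N=near(C,p,.06)
    T=C[N&(C[...,2]>zmin)&(C[...,2]<zmin+.015)&cm(s,c)]
    x=np.array([np.cos(a),np.sin(a)]);y=np.array([-x[1],x[0]]);d=T[:,:2]-ctr
    k=(abs(d@y)>9.5e-3)&(abs(d@y)<.0175);e=np.percentile(d[k]@x,[.5,99.5])
    q=np.linalg.lstsq(np.c_[d@x,d@y,np.ones(len(d))],T[:,2],rcond=None)[0]
    print('ends',e.round(4),'slope',q.round(4));return ctr+x*e.mean(),a
E
python3 - <<'E'
from pp import *
tc,ta=TR['green'];s=load('w3')
c,a=fob2(s,'green',tc,.019);print(c,tc,a)
x=np.array([np.cos(ta),np.sin(ta)]);y=np.array([-x[1],x[0]])
print('in tray',(c-tc)@x,(c-tc)@y, 'tray again',tray(s,'green',tc))
print(fob2(load('w2'),'yellow',[.51,-.06],.0155),fob2(s,'yellow',[.51,-.06],.0155),fob2(load('w2'),'green',[.506,-.25],.0155))
E
```

```text
green fob size [53.62631989 34.11833954] ext -0.0268 0.0505 ztop 0.0256
ends [-0.0263  0.0255] slope [-0.1368  0.0006  0.0263]
[0.48168259 0.10281441] [0.4849 0.1041] 0.4295413853769348
green tray n 1888 431 base 0.0339 blocks 0.0417 dot 0.0415
in tray -0.0034604404036123 0.00017268205279403296 tray again (array([0.47011361, 0.09914771]), np.float64(0.3467738639915091))
yellow fob size [54.99692154 34.19355774] ext -0.0276 0.0382 ztop 0.0178
ends [-0.0274  0.0243] slope [ 0.0007 -0.006   0.0177]
yellow fob size [61.22063446 34.39179611] ext -0.0302 0.0352 ztop 0.018
ends [-0.0295  0.0209] slope [-0.0031 -0.0068  0.0179]
green fob size [64.01363373 34.4478302 ] ext -0.0314 0.0336 ztop 0.0179
ends [-0.0309  0.0195] slope [-0.0041 -0.0022  0.0178]
(array([ 0.51263078, -0.06367105]), np.float64(1.6967808572971075)) (array([ 0.51290438, -0.0632452 ]), np.float64(1.695911035595574)) (array([ 0.5057535, -0.2491794]), np.float64(1.7282628169122338))
```

Run:
```python
from pp import *
tc,ta=TR['green'];x=np.array([np.cos(ta),np.sin(ta)])
c=np.array([.4817,.1028]);O=[np.pi,0,ta]
gripper_to(.05);movep([*c,.07],O);print(move_l([*c,.012],.1,max_force=8))
gripper_to(.02,f_grip=25);move_l([*c,.03],.1);print(observe()['opening'])
t=tc+x*.001
move_l([*t,.03],.05);print(move_l([*t,.009],.03,max_force=6),observe()['eef_pos'])
gripper_to(.046);hold(.2);move_l([*t,.12],.15)
c,a=fob2(load('w2'),'yellow',[.51,-.06],.0155);c=(c+[.5129,-.0632])/2
pick(c,a,a)
place(*TR['yellow'])
movep([.52,.2,.2],[np.pi,0,np.pi]);save('wrist','w4');s=load('w4')
for k in TR:
    tc,ta=TR[k];x=np.array([np.cos(ta),np.sin(ta)]);y=np.array([-x[1],x[0]])
    c,a=fob2(s,k,tc,.018);print(k,(c-tc)@x,(c-tc)@y,a-ta)
print(observe()['time_s'])
```

```text
False
0.03350725244427909
True [0.48528165 0.10438046 0.01217443]
yellow fob size [54.99692154 34.19355774] ext -0.0276 0.0382 ztop 0.0178
ends [-0.0274  0.0243] slope [ 0.0007 -0.006   0.0177]
touch False [ 0.51339781 -0.06359414  0.00461925]
held 0.03307803061260077 30.675836205482483 30.9333
touch True [0.5349157  0.30594183 0.00895853] 0.03357510451134058
green fob size [64.09413147 34.78528976] ext -0.032 0.0446 ztop 0.0219
ends [-0.0316  0.0187] slope [-0.0167 -0.0108  0.0217]
green -0.0021328985570364762 0.0005916383984996074 0.011140483899152342
yellow fob size [65.27256012 33.73182678] ext -0.0326 0.0495 ztop 0.0217
ends [-0.0321  0.0188] slope [-0.0071  0.0034  0.0215]
yellow -0.0006593914458482833 0.000314946980768384 0.012188999575014847
37.825
```

View pics/w4.png

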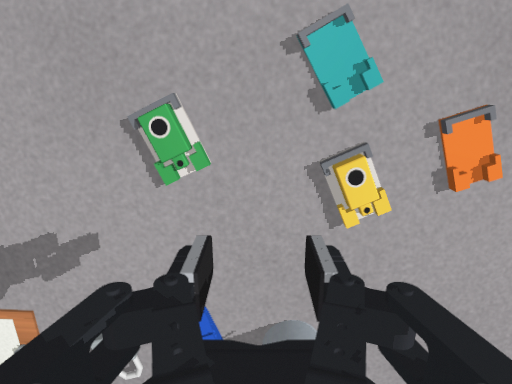

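The picture shows the green fob at (170,138) and the yellow fob at (360,185). Both are button up with the tab in its slot. Face height is 22 mm, they are level, and offsets are about 2 mm or less. The gripper is clear, so I hand in.

```bash
python3 -c "
from plant import *
print(job_done())"
```

```text
the job is handed in; nothing more can be done
None
```

I handed the job in at about 38 s: in the last wrist picture both fobs lie flat and button up in the trays of their colours, tabs in the slots and about 2 mm or less off centre, and the padlock, door stop and jar were not touched.

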